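Step the dish-counting turntable back one notch

TASK

The dish-counting turntable was stepped one notch too far: pushing gently with a fingertip only, tip the pawl's ball lever over to the far side so that the pawl lifts out of the teeth and stays up, and push a post to turn the wheel one notch backward (anticlockwise from above). Then tip the lever back so that the pawl drops fully into its new notch. Grip nothing, do not touch the culture dish, and leave the things around where they are.

Things in the scene. Friction and masses are not known exactly. Their poses are not given: they have to be found in the camera images.
- turntable: Fixed base of the turntable: grey plate 205 x 225 mm. Origin on the worktop under the wheel's axis, z up; 'base frame' below is this frame (its yaw varies by up to 0.35 rad), in mm. Plate edges: x = -103 and +103, y = -119 and +107. The pawl's mounting is at the right rear, the wheel above the plate.
- wheel_top (a point): Middle of the wheel's top face, 40 mm above the worktop, axes as the base. Grey wheel, radius 92 mm, turning about the vertical axis here. Round its edge (radius 78 to 92 mm) 12 saw teeth, 9 mm high (to z = 49 above the worktop), and inside them four upright round posts.
- wheel (a joint): Turn of the wheel, rad, positive = backward = anticlockwise from above. One notch is 0.524. Starts within 0.025 of 0, pawl in a notch; the notch has play of about +-0.059 about its middle; the next notch backward has its middle at 0.524. Friction 0.06 N m: it stays where left. With the pawl down a tooth blocks turning backward; forward, the tooth ramps lift the pawl.
- post (a point): Middle of the top face of one of the four posts (12 mm thick, 40 mm tall, from z = 40 to 80 mm), the one nearest the front (-x) of the base at the start: on the wheel at radius 60 mm, at 165 degrees from the base's x axis plus the wheel's turn. The other three stand every 90 degrees.
- pawl_axle (a point): Middle of the pawl's hinge axle: base frame x = +66, y = -85, z = 58, lying along the base's y between two cheeks that reach up to z = 67. The pawl's arm runs from here in the base's -x for 66 mm to a nose (8 mm long, 12 mm wide) that dips between two teeth at x = 0, y = -85.
- pawl (a joint): Lift of the pawl, rad: 0 = nose fully down in a notch, 0.70 = tipped fully over, end stop. Above 0.17 the nose clears the teeth. A weighted tumbler: below about 0.33 the weights bring it down to 0, above about 0.42 it falls over to 0.70 and stays. About 0.5 N at the ball moves it.
- pawl_knob (a point): Centre of the 26 mm steel ball on the pawl's upright lever, 64 mm from the axle on a 7 mm rod. Pawl down: base frame x = +50, y = -85, z = 120, leaning to the base's -x. Pushed to +x it passes over the axle at z = 122 and falls over to x = +94, z = 116: pawl up, its nose then raised to z = 105 at x = 10. Pushed back to -x it falls down again.
- dish_mid (a point): Centre, half-way up, of the loose clear closed culture dish, 58 mm across and 15 mm high, lying in the middle of the wheel on its top face between four low pins; it turns with the wheel. Not to be touched.
- beaker: Small glass beaker, 57 mm wide, 60 mm high, loose bystander left of the turntable; origin at its underside.
- dropper: White dropper bottle with a pointed green cap, 31 mm wide, 96 mm high, loose bystander to the left and behind; origin at its underside.
- jar: Small jar with a dark lid, 41 mm wide, 33 mm high, loose bystander on the right; origin at its underside.
- pen: Marker pen with a black cap, 137 mm long, 16 mm thick, lying loose in front of the turntable; origin at its underside.
- tape: Roll of white tape, 65 mm across, 19 mm high, lying loose on the right; origin at its underside.
Things that resemble listed ones, but are neither listed nor needed, are in the scene too. What is meant by the part that bears dish_mid is not purple, and is the larger of those in its own colour.

How it is judged (in metres and radians):
On the way, in this order (a step that is already met when the one before it is completed fails the run):
1. the pawl is tipped up out of the teeth and stays over, before the wheel is turned (value of joint pawl above 0.6 rad and value of joint wheel below 0.2 rad), for 0.2 s.
2. the wheel is pushed back one notch (value of joint wheel between 0.44 and 0.607 rad), for 0.2 s.
At the end, for the whole second after the job is handed in: The pawl is fully down (under 0.06 rad), in the next notch backward of the starting one (wheel between 0.44 and 0.607 rad, at rest); the dish still lies flat in the middle of the wheel (its centre within 12 mm of the axis) (all of step 2 and value of joint pawl below 0.06 rad and velocity of joint wheel between -0.05 and 0.05 rad/s and z of dish_mid in the frame of turntable between 0.042 and 0.053 m and horizontal distance between dish_mid and turntable below 0.012 m); the robot touches nothing.
It fails at once if the wheel is turned far past one notch backward, or forward (value of joint wheel above 0.85 rad or value of joint wheel below -0.2 rad).
It fails at once if the dish is touched (contact force between any of the fingers, the arm and dish above 0.3 N).
It fails at once if the dish is lifted or shifted off its place (not (z of dish_mid in the frame of turntable between 0.042 and 0.053 m and horizontal distance between dish_mid and turntable below 0.012 m)).
It fails at once if a bystander is moved or lifted (more than 15 mm) (distance of any of beaker, dropper, jar, pen, tape from where it was at the start of the episode above 0.015 m).
It fails at once if the pawl's lever or the wheel is gripped, or pushed hard (over 15 N) (contact force between the fingers and pawl above 15 N or contact force between the fingers and wheel above 15 N).
It also fails if it takes over 45 s, if anything falls off the work surface, if the arm or the gripper's body presses on something with over 40 N, if the wrist force passes 120 N, or if a joint passes its speed limit or range.

ROBOT

A 7-joint arm with a two-finger parallel gripper is mounted at the origin on a cart in front of the work surface, level with it; the furniture and walls round the work are solid. World frame = base frame: x ahead of the robot, y to its left, z up, the work surface at z = 0. Lengths are in m, angles in degrees, forces in N, time in s.
With the tool pointing down it reaches from about 0.425 to 0.875 m from the base axis. Payload 4.7 kg.
Tool frame: the origin (TCP) lies on the centre line of the jaws, within the pads' length; the fingertips stand 19 mm ahead of it and the grasp point (between the pads) is the TCP; z points along the fingers, y is the line along which they close (so a half turn about z gives the same grasp; the last joint's range is limited). The gripper opens to 87 mm and grips with 3 to 60 N. Pads are 19 mm wide; open, the fingers measure 117 mm over their backs; the gripper's body (75 mm by 190 mm) begins 51 mm behind the grasp point.
Start: joints at [-73.505, 18.392, -4.016, 83.108, 1.295, 78.541, -3.26], TCP at [0.176, 0.626, 0.242] pointing down, gripper open.
Joint ranges: [-163.93, 163.93], [-17.29, 119.83], [-79.2, 71.16], [3.27, 140.29], [-89.18, 269.18], [5.43, 117.66], [-154.24, 154.24]. Speed limits (degrees/s): [147.25, 147.25, 180, 180, 180, 180, 180].

INTERFACE

Orientations are given as [roll, pitch, yaw] about the fixed x, y, z axes, in that order (R = Rz(yaw) Ry(pitch) Rx(roll)).
In Python, from cell import env, imaging gives the robot as it stands.
- The arm moves only by the shell command python3 -m crank 'ROWS' [OPENING] [FORCE]. ROWS is JSON, a list of rows, each an object of numbers: "x", "y", "z": the shift along the tool's x, y, z in m; "turn": the turn about the tool's z in rad. In form: [{"x": .., "y": .., "z": .., "turn": ..}, ...]. A call has 1 to 12 rows; each row is the pose to reach, as a shift and turn from the pose commanded when the call began, along the tool's axes at that moment; what a row does not reach only later rows make up. A row lasts 1/8 s, in which the tool goes at most 62.5 mm and 10.7 degrees, less where a joint would pass 70% of its speed; a pose out of reach is approached as far as the arm can. A call with a gripper value outside its range is refused whole. OPENING is the finger opening in m, from 0 to 0.087, set as the call begins (- or left out, the last holds). The fingers move at their own pace and stop on an object; FORCE is the grip in N (left out, the last holds). Time passes only in rows, so rows that repeat a pose let the fingers close. It gives the time, the measured TCP pose, the force, the opening and the grip force at its end, in the units of the state.
- env.get_obs(): the state, without advancing time (a new reading comes with each control period).
- imaging.read_camera(name): name is "scene" or "top" or "wrist"; returns the picture (384x512x3 uint8, red, green, blue); there is no depth.
- imaging.get_calibration(name): a dict with "camera_matrix" (3x3 intrinsics, pixels), "k1" (the pictures are not rectified: a ray, as slopes to the right and down, at radius r is drawn at 1 + k1 r^2 times it, then the intrinsics apply), "position" and "attitude" of the camera in the world. Camera axes: x right, y up, looking along -z (the intrinsics and any distortion apply to the point x, -y, -z); pixel columns grow to the right and rows downward; lengths in m; the calibration is good to about 2 mm. A picture is of the moment at which its call begins: read the wrist's pose just before it. get_calibration takes no time and is no camera call; for the wrist camera it gives the pose at the moment of the call.
- env.sign_off(): hands the job in; it is judged then, once.
The state is a dict: "time_s": time; "qpos": joint angles; "joint_velocities": joint speeds; "effort": joint torques, N m; "tool_pos": TCP position; "tool_rot": TCP orientation; "force": force on the tool from outside, world axes, zero at the start; "wrist_torque": the same for the moment, N m; "grip_width": finger opening in m; "grasp_force": force on a finger pad.
Only numpy, scipy, OpenCV 4.12 (cv2) and the standard library are available. Lean on these libraries where they do the work, as an engineer would, in place of code of your own. Each camera call takes 0.05 s, during which the arm holds its last target. There are 200 camera calls.

## Working session

There is one attempt and no reset: what is moved stays moved. The work goes in short steps, Python scripts to look and compute and a shell command to move; the robot and the scene stay as the last step left them, time stands still between calls to the robot, and variables do not carry over. Pictures are saved under pics/ and viewed, at most 10 in all, crops included, and the job is handed in when it is done.

```bash
mkdir -p pics; ls; python3 - <<'E'
from cell import env, imaging
import cv2
o=env.get_obs(); print(o)
for n in ("scene","top"):
    c=imaging.get_calibration(n); print(n,c)
    cv2.imwrite(f"pics/{n}0.png",cv2.resize(imaging.read_camera(n)[:,:,::-1],(768,576),interpolation=cv2.INTER_CUBIC))
E
```

```text
pics
{'time_s': 0.0, 'qpos': array([-73.50428695,  18.44091994,  -4.01434602,  83.17240089,
         1.29618766,  78.54008338,  -3.2586028 ]), 'joint_velocities': array([ 0.08931533, -0.01844498, -0.0946144 ,  0.02740168, -0.0161402 ,
       -0.04674047,  0.09048865]), 'effort': array([ 8.59646898e-04, -4.91298401e+01, -4.03448185e-01, -3.12510216e+01,
       -6.39889506e-02,  4.41322848e-02,  1.79445210e-04]), 'tool_pos': array([0.17568978, 0.62529302, 0.24046214]), 'tool_rot': array([-1.79891895e+02,  7.10007498e-03,  1.64314497e+02]), 'force': array([-0.99789432,  0.0177526 ,  0.64311948]), 'wrist_torque': array([-0.01715107,  0.01040497, -0.00657081]), 'grasp_force': 0.0, 'grip_width': 0.08653974997547563}
scene {'camera_matrix': array([[385.91875985,   0.        , 251.97715758],
       [  0.        , 385.91875985, 190.89385331],
       [  0.        ,   0.        ,   1.        ]]), 'k1': 0.04293257710984789, 'position': array([0.7563041 , 0.52232896, 0.91304761]), 'attitude': array([ 29.24031999,  -0.36041101, 155.8948947 ])}
top {'camera_matrix': array([[355.41402478,   0.        , 256.56644893],
       [  0.        , 355.41402478, 188.51408702],
       [  0.        ,   0.        ,   1.        ]]), 'k1': -0.028537029672601653, 'position': array([0.37908878, 0.0780402 , 0.95262085]), 'attitude': array([ 13.36125185,  -0.18768204, -89.25225529])}
```

View pics/scene0.png

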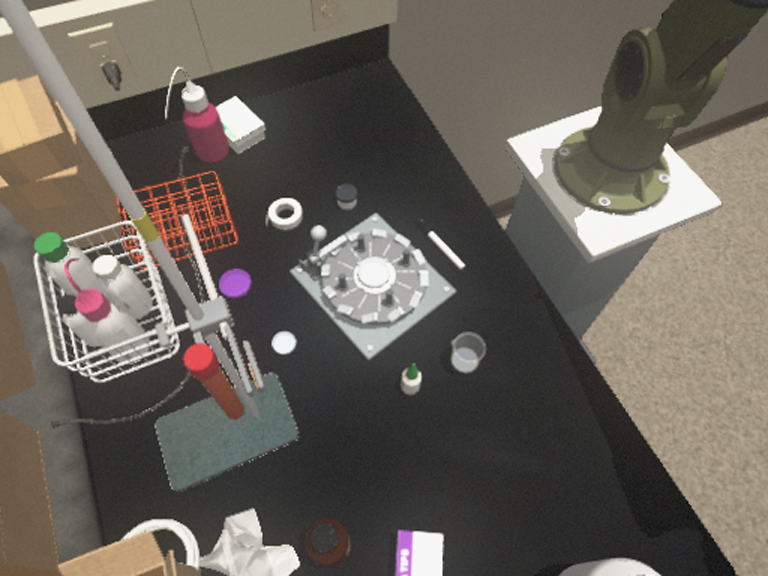

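View pics/top0.png

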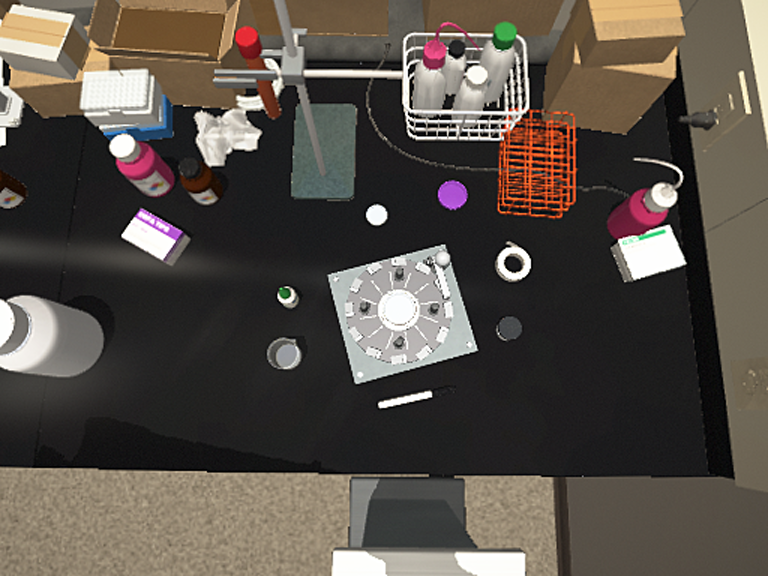

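The views show the dark posts around the dish, the steel ball at top-view pixel (442,258) and scene-view pixel (318,232), and the plate corners. I'll fit the base pose from these, with both pictures at 1.5x scale.

```bash
cat > h.py <<'E'
import numpy as np
from scipy.spatial.transform import Rotation as R
from cell import env, imaging
def proj(c,P):
    q=(np.atleast_2d(P)-c["position"])@R.from_euler("xyz",c["attitude"],degrees=True).as_matrix()
    s=np.c_[q[:,0],-q[:,1]]/-q[:,2:]
    s=s*(1+c["k1"]*(s**2).sum(1,keepdims=True)); K=c["camera_matrix"]
    return s@K[:2,:2].T+K[:2,2]
def world(p,P):
    P=np.atleast_2d(P)/1000.; c,s=np.cos(p[2]),np.sin(p[2])
    return np.c_[p[0]+c*P[:,0]-s*P[:,1],p[1]+s*P[:,0]+c*P[:,1],P[:,2]]
E
python3 - <<'E'
from h import *
from scipy.optimize import least_squares
uv={"top":[(400,341),(435,309),(399,273),(365,310),(399,309),(442,258),(328,273),(446,246),(478,350),(356,382)],
"scene":[(406,257),(361,240),(341,282),(388,297),(374,273),(318,232),(371,356),(291,270),(376,214),(455,290)]}
cal={n:imaging.get_calibration(n) for n in uv}
def f(p):
    P=[[60*np.cos(a),60*np.sin(a),78] for a in np.radians([165,255,345,75])+p[3]]
    h=p[4]*1000
    P+=[[0,0,55],[50,-85,120],[103,107,h],[103,-119,h],[-103,-119,h],[-103,107,h]]
    return np.concatenate([proj(cal[n],world(p,P))-np.array(uv[n])/1.5 for n in uv])
s=least_squares(lambda p:f(p).ravel(),[.5,0,.25,0,.01],loss="soft_l1")
print(s.x); print(f(s.x).round(1).tolist())
for P in ([50,-85,120],[94,-85,116],[-58,15,80]): print(world(s.x,P))
E
```

```text
[ 0.54772673  0.05353515  0.2748995  -0.01411701  0.00941289]
[[-0.8, 0.4], [0.0, -1.8], [0.3, -1.3], [-1.2, -3.2], [-0.2, -0.5], [0.1, 0.2], [-1.0, 0.8], [-0.5, -1.6], [0.2, 0.9], [-1.1, 2.0], [0.2, -4.2], [-0.5, -2.8], [0.2, -4.6], [0.7, -3.8], [0.1, -2.2], [0.1, 0.1], [-2.2, 2.7], [-1.6, 0.3], [-0.1, -1.5], [1.4, 0.6]]
[[ 0.61892263 -0.0147008   0.12      ]]
[[ 0.66127054 -0.00275699  0.116     ]]
[[0.48783274 0.05222782 0.08      ]]
```

```bash
python3 -m crank '[{"x":-0.046,"y":-0.043,"z":0,"turn":0.085},{"x":-0.093,"y":-0.087,"z":0,"turn":0.17},{"x":-0.139,"y":-0.13,"z":0,"turn":0.255},{"x":-0.186,"y":-0.174,"z":0,"turn":0.34},{"x":-0.232,"y":-0.217,"z":0,"turn":0.425},{"x":-0.279,"y":-0.261,"z":0,"turn":0.51},{"x":-0.325,"y":-0.304,"z":0,"turn":0.6},{"x":-0.372,"y":-0.348,"z":0,"turn":0.685},{"x":-0.418,"y":-0.391,"z":0,"turn":0.77},{"x":-0.465,"y":-0.435,"z":0,"turn":0.855},{"x":-0.511,"y":-0.479,"z":0,"turn":0.94},{"x":-0.557,"y":-0.522,"z":0,"turn":1.022}]' 0 5
python3 -m crank '[{"x":0,"y":0,"z":0,"turn":0},{"x":0,"y":0,"z":0,"turn":0},{"x":0,"y":0,"z":0,"turn":0}]'
python3 - <<'E'
from h import *
import cv2
print(env.get_obs()["qpos"])
cv2.imwrite("pics/w1.png",cv2.resize(imaging.read_camera("wrist")[:,:,::-1],(768,576)))
E
```

```text
time_s: 1.6
tool_pos: [0.5645, -0.0175, 0.2415]
tool_rot: [180.0, -0.0, 105.6]
force: [1.0, 0.4, 0.9]
grip_width: 0.0006
grasp_force: 0.0
time_s: 1.98
tool_pos: [0.5635, -0.014, 0.2413]
tool_rot: [-180.0, -0.1, 105.9]
force: [-0.5, 0.8, 0.1]
grip_width: 0.0006
grasp_force: 0.0
[-32.15694277   8.44120859  34.35420914  96.83140757  -4.94557057
  76.27144814  19.02047798]
```

View pics/w1.png

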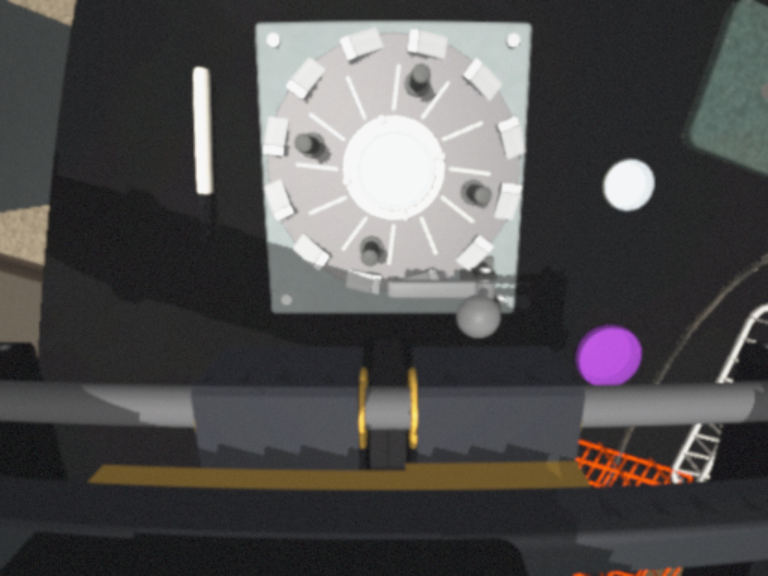

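The wrist picture has its right along base +x and up along base +y. The ball is at (479,316), and the plate corners are at (257,24), (530,24), (513,312) and (273,313).

```bash
python3 - <<'E'
from h import *
from scipy.optimize import least_squares
uv={"top":[(399,309),(442,258),(328,273),(446,246),(478,350),(356,382)],
"scene":[(374,273),(318,232),(371,356),(291,270),(376,214),(455,290)],
"wrist":[(393,168),(479,316),(530,24),(513,312),(273,313),(257,24)]}
cal={n:imaging.get_calibration(n) for n in uv}
print(cal["wrist"]["position"])
def f(p):
    h=p[3]*1000
    P=[[0,0,55],[50,-85,120],[103,107,h],[103,-119,h],[-103,-119,h],[-103,107,h]]
    return np.concatenate([proj(cal[n],world(p,P))-np.array(uv[n])/1.5 for n in uv])
s=least_squares(lambda p:f(p).ravel(),[.5,0,.25,.01],loss="soft_l1")
print(s.x); print(f(s.x).round(1).tolist())
p=s.x; np.save("p.npy",p)
o=env.get_obs(); t=o["tool_pos"]; c,q=np.cos(p[2]),np.sin(p[2]); d=t[:2]-p[:2]
print("tcp in base",c*d[0]+q*d[1],-q*d[0]+c*d[1],t[2],np.degrees(p[2])+90,o["tool_rot"])
w=cal["wrist"]; print("posts px",(proj(w,world(p,[[60*np.cos(a),60*np.sin(a),80] for a in np.radians([165,255,345,75])]))*1.5).round())
E
```

```text
[0.54251237 0.0561522  0.38404704]
[0.54805645 0.05382504 0.27899775 0.00720672]
[[-0.3, -0.6], [-0.1, -0.0], [-1.1, 1.0], [-0.9, -1.6], [0.0, 0.6], [-1.0, 2.0], [0.1, -2.0], [-0.0, 0.4], [-2.1, 3.2], [-1.7, 1.0], [-0.3, -0.9], [1.2, 1.0], [0.6, 0.8], [-0.4, 0.3], [0.4, 0.1], [-0.0, 0.0], [-0.4, -0.3], [-1.1, 0.2]]
tcp in base -0.003775762405136534 -0.06943256678960769 0.24145513529364987 105.98539338086147 [-1.79999123e+02 -5.91956484e-02  1.05940470e+02]
posts px [[302. 145.]
 [371. 259.]
 [484. 195.]
 [420.  73.]]
```

```bash
python3 -m crank '[{"x":-0.016,"y":0.004,"z":0.04,"turn":0},{"x":-0.016,"y":0.004,"z":0.08,"turn":0},{"x":-0.016,"y":0.004,"z":0.112,"turn":0},{"x":-0.016,"y":0.004,"z":0.112,"turn":0},{"x":-0.016,"y":0.004,"z":0.112,"turn":0}]'
python3 - <<'E'
from h import *
import cv2
cv2.imwrite("pics/w2.png",cv2.resize(imaging.read_camera("scene")[100:228,170:340,::-1],(680,512),interpolation=cv2.INTER_CUBIC))
E
```

```text
time_s: 2.65
tool_pos: [0.573, -0.0295, 0.131]
tool_rot: [179.9, 0.0, 105.8]
force: [0.2, 0.3, 0.8]
grip_width: 0.0005
grasp_force: 0.0
```

View pics/w2.png

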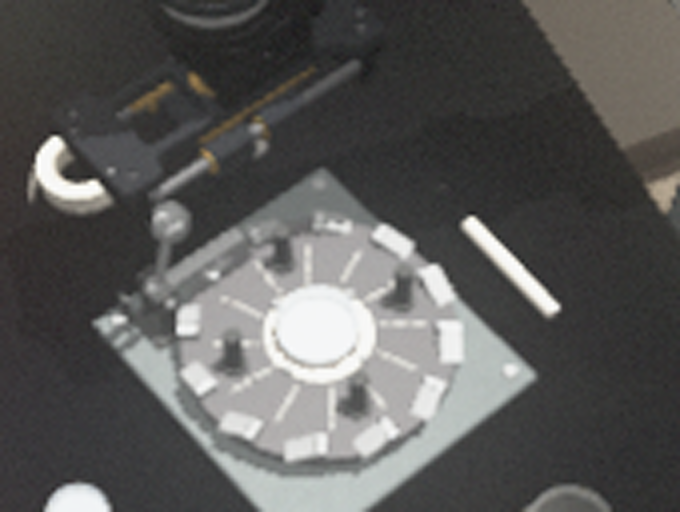

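The closed fingertip stands just in front of the ball, with the ball at about (170,220) in this crop, and everything is undisturbed. Pushing now.

```bash
python3 -m crank '[{"x":0.002,"y":0.008,"z":0,"turn":0},{"x":0.002,"y":0.014,"z":0,"turn":0},{"x":0.002,"y":0.018,"z":0,"turn":0},{"x":0.002,"y":0.022,"z":0,"turn":0},{"x":0.002,"y":0.027,"z":0,"turn":0},{"x":0.002,"y":0.032,"z":0,"turn":0},{"x":0.002,"y":0.037,"z":0,"turn":0},{"x":0.002,"y":0.042,"z":0,"turn":0},{"x":0.002,"y":0.047,"z":0,"turn":0},{"x":0.002,"y":0.052,"z":0,"turn":0},{"x":0.002,"y":0.056,"z":0,"turn":0},{"x":0.002,"y":0.056,"z":0,"turn":0}]'
python3 -m crank '[{"x":0,"y":-0.005,"z":-0.02,"turn":0},{"x":0,"y":-0.01,"z":-0.06,"turn":0},{"x":0,"y":-0.01,"z":-0.1,"turn":0}]'
python3 - <<'E'
from h import *
import cv2
cv2.imwrite("pics/w3.png",cv2.resize(imaging.read_camera("scene")[100:228,170:340,::-1],(680,512),interpolation=cv2.INTER_CUBIC))
E
```

```text
time_s: 4.2
tool_pos: [0.6258, -0.013, 0.1295]
tool_rot: [180.0, 0.0, 105.8]
force: [0.7, -0.1, -0.0]
grip_width: 0.0005
grasp_force: 0.0
time_s: 4.58
tool_pos: [0.6153, -0.0165, 0.2321]
tool_rot: [180.0, -0.0, 105.7]
force: [0.9, -0.4, -0.9]
grip_width: 0.0006
grasp_force: 0.0
```

View pics/w3.png

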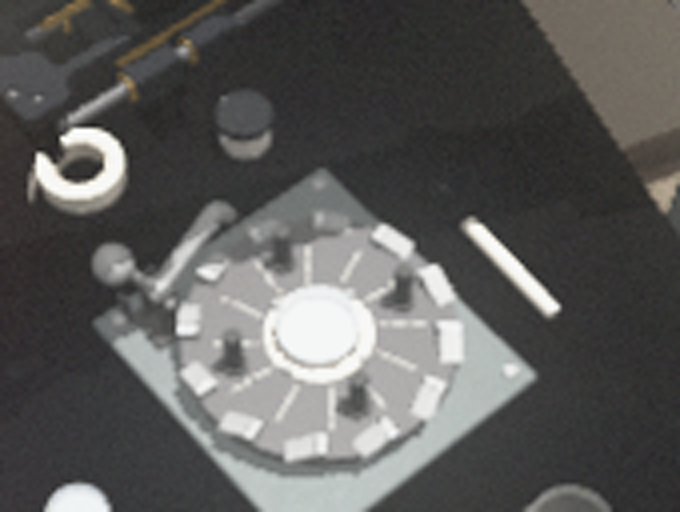

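The pawl is over: the ball is at (112,265) and the nose is raised at (220,212). Next I'll go to the left side of the front post, above the teeth.

```bash
python3 -m crank '[{"x":0.036,"y":-0.03,"z":0,"turn":0},{"x":0.072,"y":-0.06,"z":0,"turn":0},{"x":0.108,"y":-0.09,"z":0,"turn":0},{"x":0.128,"y":-0.105,"z":0,"turn":0},{"x":0.128,"y":-0.105,"z":0.03,"turn":0},{"x":0.128,"y":-0.105,"z":0.07,"turn":0},{"x":0.128,"y":-0.105,"z":0.11,"turn":0},{"x":0.128,"y":-0.105,"z":0.14,"turn":0},{"x":0.128,"y":-0.105,"z":0.151,"turn":0},{"x":0.128,"y":-0.105,"z":0.151,"turn":0}]'
python3 - <<'E'
from h import *
import cv2
p=np.load("p.npy");t=env.get_obs()["tool_pos"];c,q=np.cos(p[2]),np.sin(p[2]); d=t[:2]-p[:2]
print("tcp in base",c*d[0]+q*d[1],-q*d[0]+c*d[1],t[2])
cv2.imwrite("pics/w4.png",cv2.resize(imaging.read_camera("wrist")[:,:,::-1],(768,576)))
E
```

```text
time_s: 5.88
tool_pos: [0.4803, 0.0787, 0.0791]
tool_rot: [180.0, -0.0, 105.7]
force: [0.8, -0.0, -0.3]
grip_width: 0.0009
grasp_force: 0.0
tcp in base -0.058310415500021605 0.042605855453421534 0.07914362613428799
```

View pics/w4.png

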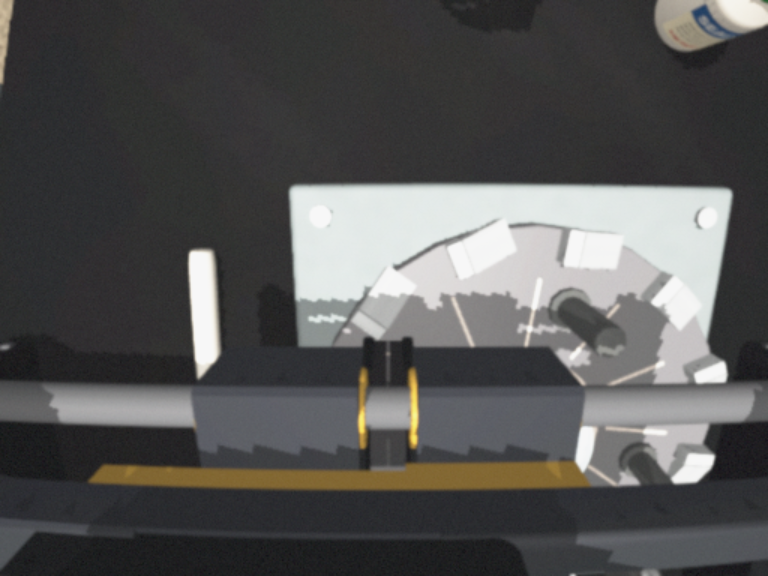

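The finger is in the gap left of the front post. The post at 75° is at about (575,300) to (605,335).

```bash
python3 -m crank '[{"x":-0.006,"y":0,"z":0,"turn":0},{"x":-0.01,"y":0,"z":0,"turn":0},{"x":-0.013,"y":0,"z":0,"turn":0},{"x":-0.016,"y":0,"z":0,"turn":0},{"x":-0.02,"y":0,"z":0,"turn":0},{"x":-0.024,"y":0,"z":0,"turn":0},{"x":-0.028,"y":0,"z":0,"turn":0},{"x":-0.032,"y":0,"z":0,"turn":0},{"x":-0.036,"y":0,"z":0,"turn":0},{"x":-0.039,"y":0,"z":0,"turn":0},{"x":-0.041,"y":0,"z":0,"turn":0},{"x":-0.041,"y":0,"z":0,"turn":0}]'
python3 -m crank '[{"x":0.015,"y":0,"z":0,"turn":0},{"x":0.02,"y":0,"z":-0.05,"turn":0},{"x":0.02,"y":0,"z":-0.1,"turn":0},{"x":0.02,"y":0,"z":-0.15,"turn":0},{"x":0.01,"y":0.03,"z":-0.15,"turn":0},{"x":-0.03,"y":0.06,"z":-0.15,"turn":0},{"x":-0.065,"y":0.06,"z":-0.15,"turn":0},{"x":-0.1,"y":0.06,"z":-0.15,"turn":0},{"x":-0.1,"y":0.06,"z":-0.15,"turn":0},{"x":-0.1,"y":0.06,"z":-0.15,"turn":0}]'
python3 - <<'E'
from h import *
import cv2
p=np.load("p.npy");t=env.get_obs()["tool_pos"];c,q=np.cos(p[2]),np.sin(p[2]); d=t[:2]-p[:2]
print("tcp in base",c*d[0]+q*d[1],-q*d[0]+c*d[1],t[2])
w=imaging.get_calibration("wrist"); im=imaging.read_camera("wrist")[:,:,::-1]
im=cv2.resize(im,(768,576))
for th,col in ((.45,(0,0,255)),(.524,(0,255,0)),(.6,(255,0,0))):
    for u in proj(w,world(p,[[60*np.cos(a),60*np.sin(a),80] for a in np.radians([165,255,345,75])+th]))*1.5:
        cv2.circle(im,tuple(int(v) for v in u),2,col,-1)
cv2.imwrite("pics/w5.png",im)
E
```

```text
time_s: 7.42
tool_pos: [0.4917, 0.0391, 0.0788]
tool_rot: [180.0, 0.0, 105.7]
force: [-0.6, 0.0, -0.1]
grip_width: 0.0004
grasp_force: 0.0
time_s: 8.68
tool_pos: [0.576, -0.0389, 0.2284]
tool_rot: [-180.0, -0.1, 105.8]
force: [0.2, 0.5, -0.1]
grip_width: -0.0
grasp_force: 0.0
tcp in base 0.0013064700624294372 -0.09679884140520846 0.22837191189588768
```

View pics/w5.png

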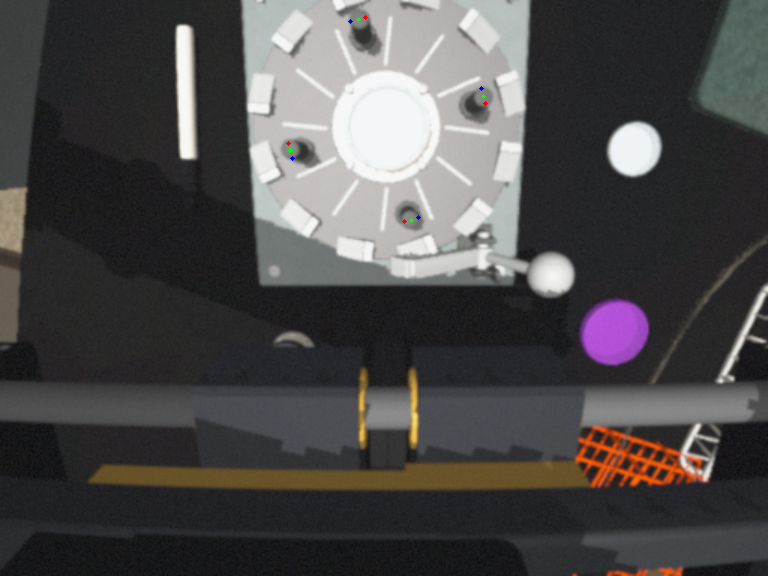

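```bash
python3 - <<'E'
from h import *
import cv2
p=np.load("p.npy"); w=imaging.get_calibration("wrist"); w1=dict(w,position=np.array([.54251,.05615,.38405]))
a=np.radians(np.arange(0,360,.25)); r=np.arange(36,54,.5)
A,Rr=np.meshgrid(a,r,indexing="ij")
P=world(p,np.c_[(Rr*np.cos(A)).ravel(),(Rr*np.sin(A)).ravel(),np.full(A.size,40.)])
def pol(im,c):
    u=(proj(c,P)*1.5+.25).astype(np.float32).reshape(*A.shape,2)
    return cv2.remap(im,u[...,0],u[...,1],cv2.INTER_LINEAR).astype(np.float32)
g0=cv2.cvtColor(cv2.imread("pics/w1.png"),cv2.COLOR_BGR2GRAY); g1=cv2.cvtColor(cv2.imread("pics/w5.png"),cv2.COLOR_BGR2GRAY)
for n,g,c in (("w1",g0,w1),("w5",g1,w)):
    m=np.median(pol(g,c),1); m=m-cv2.blur(m.reshape(-1,1),(1,61)).ravel()
    m=np.clip(m,-10,30); f=np.fft.rfft(m)[12]   # 12-fold component of the white lines
    print(n,"line angle mod 30 deg:",(-np.degrees(np.angle(f))/12)%30,abs(f))
    pk=m.reshape(12,120); print((pk.argmax(1)*.25).tolist())
E
```

```text
w1 line angle mod 30 deg: 29.21308 2699.6753
[0.0, 0.25, 0.0, 29.0, 28.5, 28.0, 28.0, 28.25, 28.5, 29.25, 29.25, 29.25]
w5 line angle mod 30 deg: 29.365635 2747.8503
[0.75, 0.25, 0.0, 0.0, 28.25, 27.75, 27.5, 28.0, 28.25, 29.0, 0.0, 0.0]
```

The wheel turned by one notch to within 0.15° (about 0.51 rad absolute). Before going behind the ball I'll check how close the stand's clamp rod comes, since it ends at top-view (400,75) and scene-view (165,332).

```bash
python3 - <<'E'
from h import *
from scipy.optimize import least_squares
c={n:imaging.get_calibration(n) for n in("top","scene")}
for a,b in (((400,75),(165,332)),((292,65),(212,316)),((465,138),(165,255))):
    s=least_squares(lambda P:np.r_[proj(c["top"],P)[0]*1.5-a,proj(c["scene"],P)[0]*1.5-b],[.8,.1,.2]); print(s.x.round(3),s.cost.round(1))
p=np.load("p.npy");print(world(p,[[134,-85,125],[229,-85,125]]).round(3))
E
```

```text
[0.898 0.073 0.168] 232.5
[0.803 0.201 0.358] 1.2
[ 0.852 -0.067  0.113] 63.1
[[0.7   0.009 0.125]
 [0.792 0.035 0.125]]
```

```bash
python3 -m crank '[{"x":0.001,"y":0.012,"z":0,"turn":-0.15},{"x":0.002,"y":0.024,"z":0,"turn":-0.3},{"x":0.003,"y":0.036,"z":0,"turn":-0.45},{"x":0.004,"y":0.048,"z":0,"turn":-0.6},{"x":0.006,"y":0.06,"z":0,"turn":-0.75},{"x":0.007,"y":0.072,"z":0,"turn":-0.9},{"x":0.008,"y":0.084,"z":0,"turn":-1.05},{"x":0.009,"y":0.096,"z":0,"turn":-1.2},{"x":0.01,"y":0.108,"z":0,"turn":-1.35},{"x":0.011,"y":0.12,"z":0,"turn":-1.5},{"x":0.012,"y":0.128,"z":0,"turn":-1.57},{"x":0.012,"y":0.128,"z":0,"turn":-1.57}]'
python3 -m crank '[{"x":0,"y":0,"z":0,"turn":0},{"x":0,"y":0,"z":0,"turn":0}]'
python3 - <<'E'
from h import *
p=np.load("p.npy");o=env.get_obs();t=o["tool_pos"];c,q=np.cos(p[2]),np.sin(p[2]); d=t[:2]-p[:2]
print("tcp in base",c*d[0]+q*d[1],-q*d[0]+c*d[1],t[2],o["tool_rot"],o["qpos"])
E
```

```text
time_s: 10.22
tool_pos: [0.696, 0.0082, 0.2282]
tool_rot: [179.9, -0.0, -164.2]
force: [0.4, -0.2, -0.6]
grip_width: 0.0008
grasp_force: 0.0
time_s: 10.48
tool_pos: [0.6957, 0.0059, 0.2287]
tool_rot: [180.0, 0.0, -164.3]
force: [-0.1, -0.1, 0.2]
grip_width: 0.0008
grasp_force: 0.0
tcp in base 0.1287774660499424 -0.08671691495701547 0.2287342739869032 [ 1.79992997e+02  2.41261486e-03 -1.64316757e+02] [-19.36681951  25.23411463  23.46538694  77.56905055  -9.95888166
  79.21224601 109.63718792]
```

```bash
python3 -m crank '[{"x":0,"y":0.002,"z":0.04,"turn":0},{"x":0,"y":0.002,"z":0.08,"turn":0},{"x":0,"y":0.002,"z":0.102,"turn":0},{"x":0,"y":0.002,"z":0.102,"turn":0},{"x":0.004,"y":0.002,"z":0.102,"turn":0}]'
python3 -m crank '[{"x":0.004,"y":0,"z":0,"turn":0},{"x":0.008,"y":0,"z":0,"turn":0},{"x":0.012,"y":0,"z":0,"turn":0},{"x":0.016,"y":0,"z":0,"turn":0},{"x":0.02,"y":0,"z":0,"turn":0},{"x":0.024,"y":0,"z":0,"turn":0},{"x":0.028,"y":0,"z":0,"turn":0},{"x":0.032,"y":0,"z":0,"turn":0},{"x":0.036,"y":0,"z":0,"turn":0},{"x":0.04,"y":0,"z":0,"turn":0},{"x":0.043,"y":0,"z":0,"turn":0},{"x":0.043,"y":0,"z":0,"turn":0}]'
python3 -m crank '[{"x":-0.01,"y":0,"z":0,"turn":0},{"x":-0.02,"y":0,"z":-0.04,"turn":0},{"x":-0.02,"y":0,"z":-0.1,"turn":0},{"x":0,"y":0.06,"z":-0.11,"turn":0},{"x":0.06,"y":0.06,"z":-0.11,"turn":0},{"x":0.11,"y":0.03,"z":-0.11,"turn":0},{"x":0.17,"y":0.03,"z":-0.11,"turn":0},{"x":0.22,"y":0.03,"z":-0.11,"turn":0},{"x":0.22,"y":0.03,"z":-0.11,"turn":0},{"x":0.22,"y":0.03,"z":-0.11,"turn":0}]'
python3 - <<'E'
from h import *
import cv2
a=cv2.resize(imaging.read_camera("scene")[100:258,170:340,::-1],(510,474),interpolation=cv2.INTER_CUBIC)
cv2.imwrite("pics/w6.png",a)
E
```

```text
time_s: 11.1
tool_pos: [0.6924, 0.0066, 0.128]
tool_rot: [-180.0, 0.1, -164.3]
force: [0.6, 0.1, 0.8]
grip_width: 0.0006
grasp_force: 0.0
time_s: 12.6
tool_pos: [0.6501, -0.0051, 0.1266]
tool_rot: [180.0, 0.0, -164.3]
force: [-0.9, -0.8, -0.0]
grip_width: 0.0006
grasp_force: 0.0
time_s: 13.85
tool_pos: [0.4316, -0.0353, 0.2373]
tool_rot: [-180.0, 0.1, -164.3]
force: [1.0, -0.0, 0.3]
grip_width: 0.0008
grasp_force: 0.0
```

View pics/w6.png

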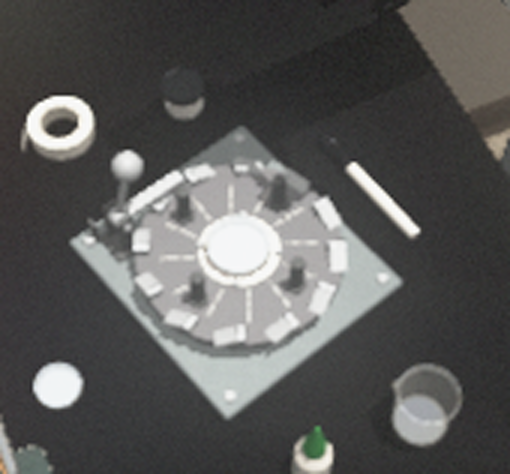

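The ball is back at scene pixel (318,232), exactly where it started, so the pawl is fully down. The wheel is one notch on and the bystanders look undisturbed.

```bash
python3 -c "
from cell import env
print(env.sign_off())"
```

```text
the job is handed in; nothing more can be done
None
```

The job is handed in at about 14 s on the robot's clock: I tipped the pawl up, turned the wheel back one notch (about 0.51 rad), and the pawl then dropped into its new notch; the last picture showed the dish central and the bystanders unmoved, but sign-off returned no verdict.

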